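# Seat a vial rack on a shaker's twin pins and clamp it

### The arm

A 7-joint arm with a two-finger parallel gripper is mounted at the origin on the work surface. World frame = base frame: x ahead of the robot, y to its left, z up, the work surface at z = 0. Lengths are in mm, angles in rad, forces in N, time in s.
With the tool pointing down it reaches from about 400 to 900 mm from the base axis. Payload 5.5 kg.
Tool frame: the origin (TCP) lies midway between the tips of the shut fingers; the grasp point (between the pads) lies behind it (bot.grip_depth is the z of the grasp point in the tool frame, in mm); z points along the fingers, y is the line along which they close (so a half turn about z gives the same grasp; the last joint's range is limited). The gripper opens to 85 mm and grips with 20 to 120 N. Pads are 22 mm wide; open, the fingers measure 114 mm over their backs; the gripper's body (76 mm by 85 mm) begins 54 mm behind the grasp point. The pads swing forward as they close: fully open they stand 13 mm farther back than shut.
Start: joints at [1.397, 0.501, -0.427, 1.55, 0.221, 1.138, -0.21], TCP at [275.009, -588.957, 231.31] pointing down, gripper open.
Joint ranges: [-2.88, 2.88], [-0.31, 2.03], [-1.54, 1.56], [0.2, 2.42], [-1.41, 4.55], [0.19, 2.02], [-2.57, 2.57]. Speed limits (rad/s): [2.57, 2.57, 3.14, 3.14, 3.14, 3.14, 3.14].

### API

Orientations are given as a unit quaternion [w, x, y, z].
In Python, from cell import bot gives the robot as it stands.
- The arm moves only by the tool servo_tool, never from a script. Its argument "rows" is a list that holds one entry, the list of rows, each a list of 7 numbers: the shift along the tool's x, y, z scaled (see below), then the turn, a rotation vector about the tool's x, y, z scaled (see below), then the gripper's target within -1 to 1 (fully open at 1, half-way at 0, shut at -1). In form: [[[tx, ty, tz, wx, wy, wz, hand], ...]]. A call has 1 to 20 rows; each row shifts and turns the commanded pose from where the row before left it, along the tool's axes as they then stand; what a row does not reach is not made up. The controller multiplies each number of a shift by 0.75 m and each number of a turn by pi rad. A row lasts 1/12 s, in which the tool goes at most 41.7 mm and 7.16 degrees, less where a joint would pass 70% of its speed; a pose out of reach is approached as far as the arm can. A call with a number of a shift or a turn outside -1 to 1 is refused whole. A call with a gripper value outside its range is refused whole. The fingers move at their own pace and stop on an object; the grip force is fixed at half the most. Time passes only in rows, so rows that do not move let the fingers close. It gives the time, the measured TCP pose, the force, the opening and the grip force at its end, in the units of the state.
- bot.sense(): the state, without advancing time (a new reading comes with each control period).
- bot.get_image(name): name is "scene" or "top"; returns a dict with "pixels" (384x512x3 uint8, red, green, blue), "range_z" (384x512 float32, mm along the optical axis (not along the pixel's ray), 0 where there is no reading), "fx", "fy", "cx", "cy" (pixels), "world_from_camera" (4x4, takes a point from camera to world coordinates). Camera axes: x right, y down, z forward; pixel columns grow to the right and rows downward; lengths in mm; the calibration is good to about 2 mm. A picture is of the moment at which its call begins.
- bot.job_done(): hands the job in; it is judged then, once.
The state is a dict: "time": time; "q": joint angles; "joint_velocities": joint speeds; "joint_torque": joint torques, N m; "ee_pos": TCP position; "tool_rot": TCP orientation; "force": force on the tool from outside, world axes, zero at the start; "ft_torque": the same for the moment, N m; "finger_gap": opening from 0.0 (shut) to 1.0 (fully open); "grasp_force": force on a finger pad.
Only numpy, scipy, OpenCV 4.12 (cv2) and the standard library are available. Lean on these libraries where they do the work, as an engineer would, in place of code of your own. Each camera call takes 0.05 s, during which the arm holds its last target. There are 200 camera calls.

### The job

Put the loaded blue vial rack on the laboratory shaker: keep it upright, feel gently for the carriage's two locating pins with the two ringed end holes (the carriage has stopped anywhere along its stroke), and lower it without forcing until it lies flat and fully home on both pins. Then turn the red swing clamp a quarter turn clockwise, as far as it goes, so that its nose lies over the rack's front edge. Leave the other things on the bench where they are.

Things in the scene. Friction and masses are not known exactly. Their poses are not given: they have to be found in the camera images.
- rack_grip (a point): Centre of the rack's black grip bar: 12 mm thick along x, 68 mm long along y, 18 mm high, 53 mm clear between its two posts. x runs across the bar, y along it, z up. The loose rack weighs 0.4 to 0.65 kg. Its base's underside is 61 mm below this point. Vial tops are 11 mm below it, at |y| 25 to 70 mm; beside the bar's middle the space is free. Alike both ways round: it may go on either way.
- rack_hole_a (a point): Underside centre of one end hole, at (0, +82, -61) mm from rack_grip in the rack's axes. The hole is 10.5 mm in diameter, ringed in white, straight through the blue base plate (120 mm in x, 236 mm in y, 8 mm thick).
- rack_hole_b (a point): Underside centre of the other, equal end hole, at (0, -82, -61) mm from rack_grip.
- shaker: White reciprocating shaker fixed on the bench, 230 mm (x) by 300 mm (y); origin at its underside's centre; the front with the controls looks to its -x. Its carriage slides along the shaker's y only, 16 mm either side of the middle; WHERE IT HAS STOPPED IS NOT REPORTED. It stays where it is left and takes about 9 N to push. The seated rack's y lies along the shaker's y.
- seat_mid (a point): Fixed point of the shaker: where the middle of the carriage's level black top is when mid-stroke, 120 mm above the shaker's underside. Two upright steel pins stand on the carriage 82 mm either side of its middle along y (x = 0): 8 mm in diameter, 22 mm tall, bevelled to 5 mm at the tip. rack_grip is 83 mm above this point when the plate rests on the pin tips, 61 mm when fully home.
- clamp_mid (a point): Fixed point of the shaker: where the middle of the clamp's red wing is when the carriage is mid-stroke (78 mm in front of seat_mid, 33 mm higher). The clamp rides on the carriage: its real place is off along shaker y by as much as the seated rack is, so it is 78 mm towards the front from rack_grip and 28 mm lower. The wing, centred on the pivot, is 10 mm thick, 36 mm long, 36 mm high.
- clamp (a joint): Swing clamp's turn in rad about its upright pivot. 0 = open: wing along shaker y, the steel nose below it (34 mm long) pointing to shaker +y, clear of the rack. Grows clockwise seen from above to a stop at 1.571: wing and nose along shaker x, nose over the front edge, 2 mm above the seated plate. Starts at 0 to 0.15. Stiff (0.08 N m), stays where left.
- mortar: Bystander: white mortar with its pestle, 108 mm across, 58 mm high (pestle to about 105 mm); origin at the centre of its underside.
- dish: Bystander: white evaporating dish, 72 mm across, 30 mm high; origin at the centre of its underside.
- crucible: Bystander: small white crucible, 46 mm across, 34 mm high; origin at the centre of its underside.
- dropper: Bystander: white dropper bottle with a green cap, 24 mm across, 68 mm high, standing between the rack and the shaker; origin at the centre of its underside.
- jar: Bystander: white jar with an orange lid, 44 mm across, 50 mm high; origin at the centre of its underside.
- burner: Bystander: red and black gas burner with a brass top, 90 mm across, 136 mm high; origin at the centre of its underside.
- tongs: Bystander: steel crucible tongs, 255 mm long, 8 mm thick, lying flat; origin under their middle.

How it is judged:
By the outcome, as a careful person would: the job done as asked, in the order asked, and still so for the second after the job is handed in, with the robot touching nothing.
It also fails if it takes over 72 s, if anything falls off the work surface, if the arm or the gripper's body presses on something with over 40 N, if the wrist force passes 120 N, or if a joint passes its speed limit or range.

## Working session

There is one attempt and no reset: what is moved stays moved. The work goes in short steps, Python scripts to look and compute and a tool call to move; the robot and the scene stay as the last step left them, time stands still between calls to the robot, and variables do not carry over. Pictures are saved under pics/ and viewed, at most 10 in all, crops included, and the job is handed in when it is done.

Besides the shell and the picture viewer there is one more tool, called after "Emit:" as name(argument=value, ...) on one line, values as JSON. servo_tool: Moves the arm, as the interface text tells. Shifts and turns lie within -1 to 1; 1 stands for 0.75 m of shift or pi rad of turn. Its arguments: {"type":"object","properties":{"rows":{"type":"array","items":{"type":"array","items":{"type":"array","items":{"type":"number"}}}}},"required":["rows"]}

```bash
mkdir -p pics; ls
python3 - <<'E'
from cell import bot
import cv2,pickle,numpy as np
ims={n:bot.get_image(n) for n in("scene","top")}
pickle.dump(ims,open("im0.pkl","wb"))
for n in ims: cv2.imwrite(f"pics/{n}0.png",cv2.resize(ims[n]["pixels"][:,:,::-1],(768,576),interpolation=cv2.INTER_CUBIC))
for n in ims: print(n,ims[n]["fx"],ims[n]["cx"],ims[n]["cy"],np.round(ims[n]["world_from_camera"],3))
print(bot.sense(),bot.grip_depth)
E
```

```text
pics
scene 416.1491040350115 255.94683597170635 188.93612895159745 [[-3.120000e-01  7.060000e-01 -6.360000e-01  1.401004e+03]
 [ 9.500000e-01  2.320000e-01 -2.090000e-01  2.465970e+02]
 [ 1.000000e-03 -6.690000e-01 -7.430000e-01  1.054049e+03]
 [ 0.000000e+00  0.000000e+00  0.000000e+00  1.000000e+00]]
top 382.52061534936837 252.6446455959501 197.1424049781516 [[-3.900000e-02 -9.780000e-01  2.050000e-01  3.542610e+02]
 [-9.990000e-01  3.900000e-02 -5.000000e-03 -9.405000e+00]
 [-3.000000e-03 -2.050000e-01 -9.790000e-01  1.317483e+03]
 [ 0.000000e+00  0.000000e+00  0.000000e+00  1.000000e+00]]
{'time': 0.1, 'q': array([ 1.39719129,  0.50178446, -0.42678239,  1.55134152,  0.2208003 ,
        1.13833752, -0.21031609]), 'joint_velocities': array([-0.00015488, -0.00270805, -0.00208334, -0.00190094,  0.00154997,
       -0.00120883, -0.0005139 ]), 'joint_torque': array([-1.11150689e-02, -5.70805585e+01, -5.83873183e+00, -2.81743562e+01,
        1.03529077e-02,  5.57696651e-03, -1.58801288e-05]), 'ee_pos': array([ 274.65837361, -588.41482539,  230.34346711]), 'tool_rot': array([-8.92836944e-04,  9.76243380e-01,  2.16674953e-01, -1.72697951e-04]), 'force': array([ 0.3292545 ,  0.60007581, -0.50799946]), 'ft_torque': array([-0.01132544,  0.02242313, -0.02314942]), 'grasp_force': 0.0, 'finger_gap': 1.0010860613875139} -18.700000000000003
```

View pics/top0.png

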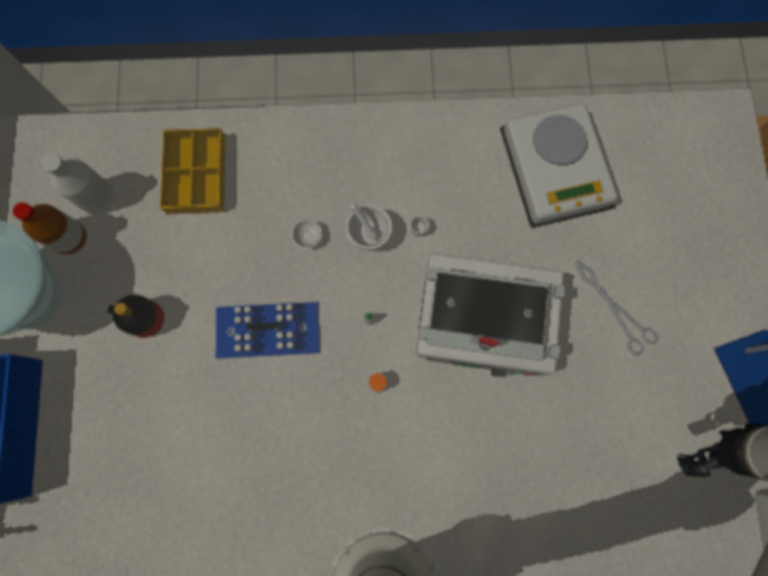

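View pics/scene0.png

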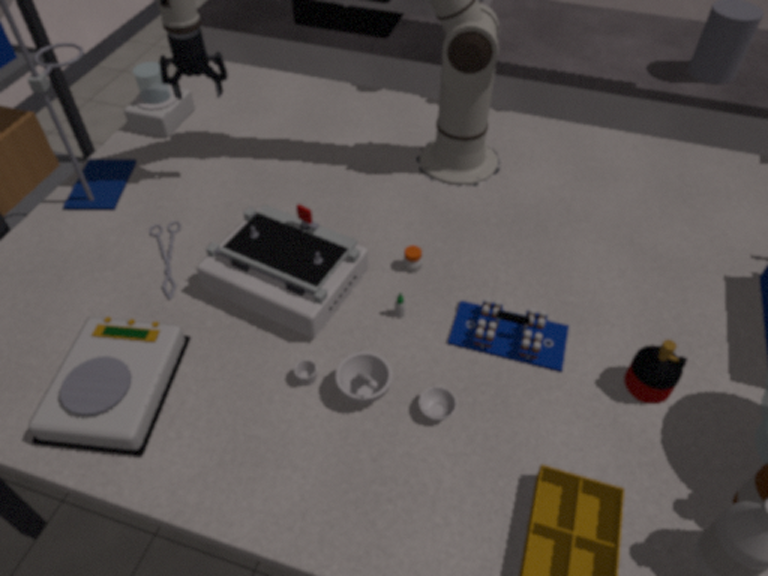

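The top view shows the rack at (267,329), its rings at (230,331) and (303,327), the pins near (450,302) and (527,312), and the red clamp at (488,341). The dropper, at (370,317), stands between the rack and the shaker.

```bash
cat > h.py <<'E'
import numpy as np,cv2
def pts(im,uv,z=None):
    """pixels -> world, on plane z (or by range)"""
    uv=np.atleast_2d(uv).astype(float);T=im["world_from_camera"]
    d=np.c_[(uv[:,0]-im["cx"])/im["fx"],(uv[:,1]-im["cy"])/im["fy"],np.ones(len(uv))]
    if z is None: s=im["range_z"][uv[:,1].astype(int),uv[:,0].astype(int)]
    else: s=(z-T[2,3])/(d@T[2,:3])
    return (d*s[:,None])@T[:3,:3].T+T[:3,3]
def mask(im,f,box):
    p=im["pixels"].astype(int);m=f(p[...,0],p[...,1],p[...,2])
    k=np.zeros_like(m);k[box[1]:box[3],box[0]:box[2]]=1
    return m&k
def px(m): v,u=np.nonzero(m);return np.c_[u,v]
E
python3 - <<'E'
import pickle
from h import *
ims=pickle.load(open("im0.pkl","rb"))
for n,box in(("top",(135,190,225,250)),("scene",(290,190,390,250))):
    im=ims[n]
    m=mask(im,lambda r,g,b:(b>r+40)&(b>g+20),box)
    c=max(cv2.findContours(m.astype(np.uint8),0,2)[0],key=cv2.contourArea)
    P=pts(im,c[:,0],8)[:,:2].astype(np.float32)
    print(n,"rack",cv2.minAreaRect(P))
    m=mask(im,lambda r,g,b:(r<60)&(g<60)&(b<60),box)
    P=pts(im,px(m)); P=P[(P[:,2]>50)];print("bar",len(P),P.mean(0),cv2.minAreaRect(P[:,:2].astype(np.float32)),P[:,2].min(),P[:,2].max())
for n,box in(("top",(270,165,385,255)),("scene",(130,125,250,225))):
    im=ims[n]
    m=mask(im,lambda r,g,b:(r>120)&(g<70)&(b<70),box)
    P=pts(im,px(m));print(n,"red",len(P),np.median(P,0),P.min(0),P.max(0),cv2.minAreaRect(P[:,:2].astype(np.float32)))
    m=mask(im,lambda r,g,b:(r<60)&(g<60)&(b<60),box)
    P=pts(im,px(m));P=P[abs(P[:,2]-120)<6];print("black",np.median(P,0),cv2.minAreaRect(P[:,:2].astype(np.float32)))
    p=im["pixels"]; u0,v0,u1,v1=box
    cv2.imwrite(f"pics/{n}_sh.png",cv2.resize(p[v0:v1,u0:u1,::-1],None,fx=6,fy=6,interpolation=cv2.INTER_NEAREST))
im=ims["top"]
Z=np.array(pts(im,[(u,v) for v in range(384) for u in range(512)])).reshape(384,512,3)
def blob(name,box):
    s=Z[box[1]:box[3],box[0]:box[2]].reshape(-1,3);s=s[s[:,2]>8];print(name,s[:,:2].min(0),s[:,:2].max(0),s[:,2].max())
blob("dropper",(238,200,256,218));blob("jar",(240,245,262,265));blob("mortar",(228,130,264,170));blob("cruc",(272,142,292,160))
blob("shaker",(270,165,385,255));blob("rack",(135,190,225,250))
E
```

```text
top rack ((559.5213623046875, 246.02029418945312), (114.64297485351562, 232.2475128173828), 0.6808733940124512)
bar 74 [558.51641981 244.85658044  68.87457677] ((558.8070068359375, 244.82666015625), (12.267315864562988, 64.24565124511719), 0.9534489512443542) 58.88418420000562 74.11925045898488
scene rack ((559.0767211914062, 245.47201538085938), (118.65813446044922, 233.0579071044922), 0.8608086705207825)
bar 135 [586.24694966 245.58330699  95.27743232] ((965.6470947265625, 229.14395141601562), (67.1612777709961, 868.822021484375), 87.87537384033203) 51.281136299392415 1054.0490911060874
  return _methods._mean(a, axis=axis, dtype=dtype,
  ret = um.true_divide(
Traceback (most recent call last):
ValueError: zero-size array to reduction operation minimum which has no identity
```

Run:
```python
import pickle
from h import *
ims=pickle.load(open("im0.pkl","rb"))
for n,box in(("top",(270,165,385,255)),("scene",(130,125,250,225))):
    im=ims[n]
    m=mask(im,lambda r,g,b:(r>g+50)&(r>b+50),box)
    P=pts(im,px(m));P=P[P[:,2]>125];print(n,"red",len(P),np.median(P,0),P.min(0),P.max(0),cv2.minAreaRect(P[:,:2].astype(np.float32)))
    m=mask(im,lambda r,g,b:(r<60)&(g<60)&(b<60),box)
    c=max(cv2.findContours(m.astype(np.uint8),0,2)[0],key=cv2.contourArea)
    print("black",cv2.minAreaRect(pts(im,c[:,0],120)[:,:2].astype(np.float32)))
    p=im["pixels"]; u0,v0,u1,v1=box
    cv2.imwrite(f"pics/{n}_sh.png",cv2.resize(p[v0:v1,u0:u1,::-1],None,fx=6,fy=6,interpolation=cv2.INTER_NEAREST))
im=ims["top"]
Z=np.array(pts(im,[(u,v) for v in range(384) for u in range(512)])).reshape(384,512,3)
def blob(name,box):
    s=Z[box[1]:box[3],box[0]:box[2]].reshape(-1,3);s=s[(s[:,2]>12)&(s[:,2]<400)];print(name,s[:,:2].min(0),s[:,:2].max(0),s[:,2].max())
blob("dropper",(238,200,256,218));blob("jar",(240,245,262,265));blob("mortar",(228,130,264,170));blob("cruc",(272,142,292,160))
blob("shaker",(270,165,385,255));blob("rack",(135,190,225,250))
```

```text
top red 33 [ 493.65380278 -231.52355437  171.53893583] [ 487.09641776 -246.66778848  165.60652258] [ 500.08904078 -217.00466426  175.69696929] ((493.251220703125, -231.4680938720703), (31.14690589904785, 9.856277465820312), 77.08065032958984)
black ((569.20263671875, -247.53219604492188), (233.9949493408203, 120.92693328857422), 79.30137634277344)
scene red 36 [ 496.631604   -225.02770477  169.0183382 ] [ 488.1878537  -244.41988434  145.09466278] [ 502.63970006 -217.22157124  174.70602954] ((495.69293212890625, -231.22898864746094), (28.04001808166504, 9.16788387298584), 75.75849151611328)
black ((541.8309936523438, -245.85479736328125), (241.77816772460938, 176.10269165039062), 79.52608489990234)
dropper [561.82517953   1.60648378] [582.35524571  22.93932905] 68.71035951892532
jar [407.58177302 -22.75728636] [445.82448258  17.84874463] 55.018543982376286
mortar [728.01088535 -48.09198665] [833.90750059  56.03765058] 100.38342011316831
cruc [ 767.19535747 -136.91266206] [812.76707029 -93.85955607] 41.06165704742102
shaker [ 427.44768499 -425.10366803] [704.84912875 -91.73076467] 175.69696929349152
rack [498.14889678 127.65654986] [617.12357099 360.63392847] 75.14082424075423
```

View pics/top_sh.png

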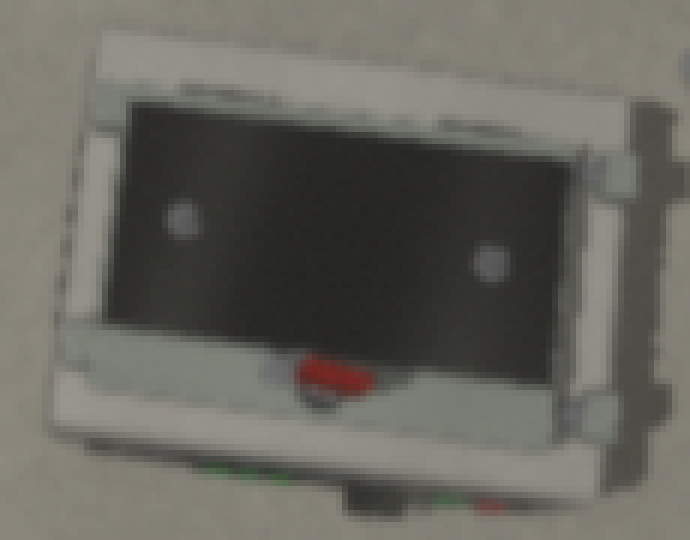

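View pics/scene_sh.png

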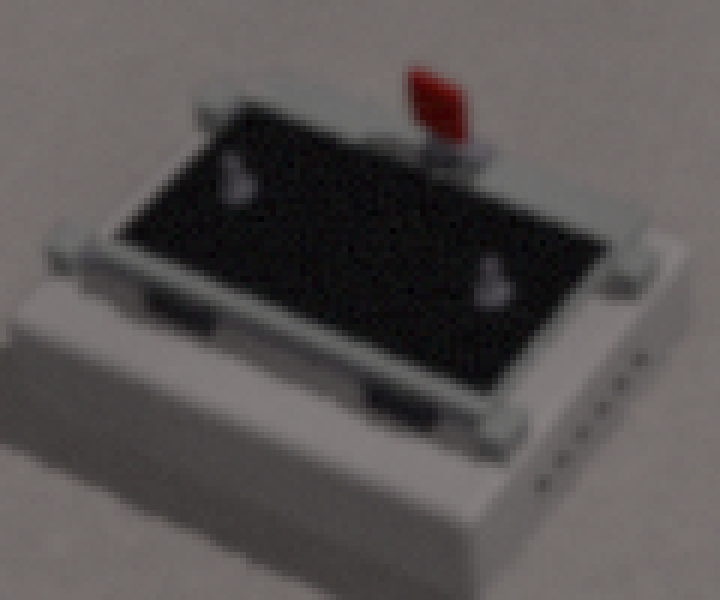

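The top crop shows the pins at crop (183,221) and (491,263). The scene crop shows their tips at (236,152) and (492,260), and their bases at (240,205) and (494,303). The clamp is nearly open, with its wing along shaker y.

Run:
```python
import pickle
from h import *
ims=pickle.load(open("im0.pkl","rb"))
def show(n,a,b):
    d=a-b; print(n,a.round(1),b.round(1),"mid",((a+b)/2).round(1),"len",np.linalg.norm(d[:2]).round(1),"yaw",np.degrees(np.arctan2(-d[0],d[1])).round(2))
im=ims["top"]
o=lambda x,y,b:(x/6+b[0]-.5,y/6+b[1]-.5)
B=(270,165)
for z in(132,142): show(f"top{z}",*pts(im,[o(183,221,B),o(491,263,B)],z))
B=(130,125);im2=ims["scene"]
show("scene tip",*pts(im2,[o(492,256,B),o(236,150,B)],142))
show("scene base",*pts(im2,[o(495,303,B),o(240,205,B)],120))
# rings of the rack
for n,l in(("top",[(230.5,331),(303.5,327)]),("scene",[(548.5,343),(471.5,325)])):
    for u,v in l:
        g=ims[n]["pixels"].min(2).astype(float);u,v=u/1.5,v/1.5;a,b=int(u),int(v)
        w=np.clip(g[b-4:b+6,a-5:a+7]-g[b-4:b+6,a-5:a+7].min()-30,0,None)
        V,U=np.mgrid[b-4:b+6,a-5:a+7];c=((U*w).sum()/w.sum(),(V*w).sum()/w.sum())
        print(n,"ring",pts(ims[n],c,8).round(1))
from scipy.spatial.transform import Rotation as R
from cell import bot
q=bot.sense()["tool_rot"];print(R.from_quat(q[[1,2,3,0]]).as_matrix().round(3))
```

```text
top132 [ 583.  -164.3  132. ] [ 554.2 -324.1  132. ] mid [ 568.6 -244.2  132. ] len 162.4 yaw -10.23
top142 [ 581.1 -163.   142. ] [ 552.5 -321.4  142. ] mid [ 566.8 -242.2  142. ] len 161.0 yaw -10.23
scene tip [ 576.8 -168.5  142. ] [ 545.2 -329.8  142. ] mid [ 561.  -249.2  142. ] len 164.4 yaw -11.09
scene base [ 588.4 -163.9  120. ] [ 563.4 -322.2  120. ] mid [ 575.9 -243.1  120. ] len 160.3 yaw -8.99
top ring [[551.3 319.5   8. ]]
top ring [[561.6 160.2   8. ]]
scene ring [[554.8 322.6   8. ]]
scene ring [[559.5 177.5   8. ]]
[[ 0.906  0.423 -0.001]
 [ 0.423 -0.906  0.002]
 [ 0.    -0.002 -1.   ]]
```

Emit:
servo_tool(rows=[[[0, 0, 0, 0, 0, -0.0366, 1], [0, 0, 0, 0, 0, -0.0366, 1], [0, 0, 0, 0, 0, -0.0366, 1], [0, 0, 0, 0, 0, -0.0366, 1], [0, 0, 0, 0, 0, -0.0366, 1], [0, 0, 0, 0, 0, -0.0366, 1], [0, 0, 0, 0, 0, -0.0366, 1], [0, 0, 0, 0, 0, -0.0366, 1], [0, 0, 0, 0, 0, -0.0366, 1], [0, 0, 0, 0, 0, -0.0366, 1], [0.04, 0.0135, 0, 0, 0, 0, 1], [0.04, 0.0135, 0, 0, 0, 0, 1], [0.04, 0.0135, 0, 0, 0, 0, 1], [0.04, 0.0135, 0, 0, 0, 0, 1], [0.04, 0.0135, 0, 0, 0, 0, 1], [0.04, 0.0135, 0, 0, 0, 0, 1], [0.04, 0.0135, 0, 0, 0, 0, 1], [0.04, 0.0135, 0, 0, 0, 0, 1], [0.04, 0.0135, 0, 0, 0, 0, 1], [0.04, 0.0135, 0, 0, 0, 0, 1]]])

```text
time: 1.77
ee_pos: [371.4, -285.8, 231.1]
tool_rot: [-0.0, 0.702, 0.713, -0.0]
force: [0.3, -0.2, 0.1]
finger_gap: 0.997
grasp_force: 0.0
```

Emit:
servo_tool(rows=[[[0.04, 0.0135, 0, 0, 0, 0, 1], [0.04, 0.0135, 0, 0, 0, 0, 1], [0.04, 0.0135, 0, 0, 0, 0, 1], [0.04, 0.0135, 0, 0, 0, 0, 1], [0.04, 0.0135, 0, 0, 0, 0, 1], [0.04, 0.0135, 0, 0, 0, 0, 1], [0.04, 0.0135, 0, 0, 0, 0, 1], [0.04, 0.0135, 0, 0, 0, 0, 1], [0.04, 0.0135, 0, 0, 0, 0, 1], [0.04, 0.0135, 0, 0, 0, 0, 1], [0.04, 0.0135, 0, 0, 0, 0, 1], [0.04, 0.0135, 0, 0, 0, 0, 1], [0.04, 0.0135, 0, 0, 0, 0, 1], [0.04, 0.0135, 0, 0, 0, 0, 1], [0.04, 0.0135, 0, 0, 0, 0, 1], [0.04, 0.0135, 0, 0, 0, 0, 1], [0.04, 0.0135, 0, 0, 0, 0, 1], [0, 0, 0, 0, 0, 0, 1], [0, 0, 0, 0, 0, 0, 1]]])

```text
time: 3.35
ee_pos: [534.6, 228.0, 230.9]
tool_rot: [-0.001, 0.7, 0.714, 0.0]
force: [-0.8, -0.6, -0.1]
finger_gap: 0.999
grasp_force: 0.0
```

Emit:
servo_tool(rows=[[[0.023, 0.0325, 0.03, 0, 0, 0, 1], [0, 0, 0.03, 0, 0, 0, 1], [0, 0, 0.03, 0, 0, 0, 1], [0, 0, 0.03, 0, 0, 0, 1], [0, 0, 0.03, 0, 0, 0, 1], [0, 0, 0.03, 0, 0, 0, 1], [0, 0, 0.03, 0, 0, 0, 1], [0, 0, 0.02, 0, 0, 0, 1], [0, 0, 0.02, 0, 0, 0, 1], [0, 0, 0, 0, 0, 0, 1], [0, 0, 0, 0, 0, 0, 1]]])

```text
time: 4.27
ee_pos: [559.4, 242.3, 43.5]
tool_rot: [-0.0, 0.702, 0.713, -0.001]
force: [0.8, 0.2, 0.4]
finger_gap: 1.001
grasp_force: 0.0
```

Emit:
servo_tool(rows=[[[0.003, 0, 0, 0, 0, 0, 0], [0, 0, 0, 0, 0, 0, -1], [0, 0, 0, 0, 0, 0, -1], [0, 0, 0, 0, 0, 0, -1], [0, 0, 0, 0, 0, 0, -1], [0, 0, 0, 0, 0, 0, -1], [0, 0, 0, 0, 0, 0, -1], [0, 0, 0, 0, 0, 0, -1], [0, 0, 0, 0, 0, 0, -1], [0, 0, 0, 0, 0, 0, -1], [0, 0, 0, 0, 0, 0, -1]]])

```text
time: 5.18
ee_pos: [559.4, 245.3, 44.3]
tool_rot: [0.0, 0.701, 0.713, -0.0]
force: [-2.1, -0.7, 6.3]
finger_gap: 0.128
grasp_force: 59.9
```

Emit:
servo_tool(rows=[[[0, 0, -0.01, 0, 0, 0, -1], [0, 0, -0.01, 0, 0, 0, -1], [0, 0, -0.01, 0, 0, 0, -1], [0, 0, -0.01, 0, 0, 0, -1], [0, 0, 0, 0, 0, 0, -1], [0, 0, 0, 0, 0, 0, -1]]])

```text
time: 5.68
ee_pos: [560.1, 245.3, 74.5]
tool_rot: [0.0, 0.702, 0.713, 0.001]
force: [-0.7, -0.4, -4.9]
finger_gap: 0.127
grasp_force: 58.8
```

Emit:
servo_tool(rows=[[[0, 0, -0.02, 0, 0, 0, -1], [0, 0, -0.032, 0, 0, 0, -1], [0, 0, -0.032, 0, 0, 0, -1], [0, 0, -0.032, 0, 0, 0, -1], [0, 0, -0.032, 0, 0, 0, -1], [0, 0, -0.032, 0, 0, 0, -1], [0, 0, -0.032, 0, 0, 0, -1], [-0.01, 0, 0, 0, 0, 0, -1], [-0.02, 0, 0, 0, 0, 0, -1], [-0.03, 0, 0, 0, 0, 0, -1], [-0.032, 0, 0, 0, 0, 0, -1], [-0.032, 0, 0, 0, 0, 0, -1], [-0.032, 0, 0, 0, 0, 0, -1], [-0.032, 0, 0, 0, 0, 0, -1], [-0.032, 0, 0, 0, 0, 0, -1], [-0.032, 0, 0, 0, 0, 0, -1], [-0.032, 0, 0, 0, 0, 0, -1], [-0.032, 0, 0, 0, 0, 0, -1], [-0.032, 0, 0, 0, 0, 0, -1], [-0.032, 0, 0, 0, 0, 0, -1]]])

```text
time: 7.35
ee_pos: [562.9, -41.5, 232.0]
tool_rot: [-0.0, 0.701, 0.713, -0.001]
force: [1.2, -0.0, -5.3]
finger_gap: 0.125
grasp_force: 59.0
```

Emit:
servo_tool(rows=[[[-0.032, 0, 0, 0, 0, 0, -1], [-0.032, 0, 0, 0, 0, 0, -1], [-0.032, 0, 0, 0, 0, 0, -1], [-0.032, 0, 0, 0, 0, 0, -1], [-0.032, 0, 0, 0, 0, 0, -1], [-0.032, 0, 0, 0, 0, 0, -1], [-0.032, 0, 0, 0, 0, 0, -1], [-0.029, 0, 0, 0, 0, 0, -1], [-0.02, 0, 0, 0, 0, 0, -1], [-0.01, 0, 0, 0, 0, 0, -1], [0, 0, 0, 0, 0, 0.016, -1], [0, 0, 0, 0, 0, 0.016, -1], [0, 0, 0, 0, 0, 0.016, -1], [0, 0, 0, 0, 0, 0.016, -1], [0, 0, 0, 0, 0, 0, -1], [0, 0, 0, 0, 0, 0, -1]]])

```text
time: 8.68
ee_pos: [567.4, -250.8, 232.7]
tool_rot: [-0.0, 0.768, 0.64, 0.0]
force: [-0.0, 0.8, -5.8]
finger_gap: 0.13
grasp_force: 59.0
```

Run:
```python
from cell import bot
import pickle
from h import *
ims={n:bot.get_image(n) for n in("scene","top")}
pickle.dump(ims,open("im1.pkl","wb"))
s=bot.sense();print(s["ee_pos"],s["tool_rot"],s["force"],s["ft_torque"])
im=ims["scene"];cv2.imwrite("pics/s1.png",cv2.resize(im["pixels"][100:240,110:270,::-1],None,fx=4,fy=4,interpolation=cv2.INTER_CUBIC))
```

```text
[ 567.40972113 -251.29131977  232.6966925 ] [-2.13484805e-04  7.68708754e-01  6.39598941e-01  1.87081771e-05] [-0.29767184 -0.64222861 -5.01583211] [-0.10426644 -0.02229508 -0.01007609]
```

View pics/s1.png

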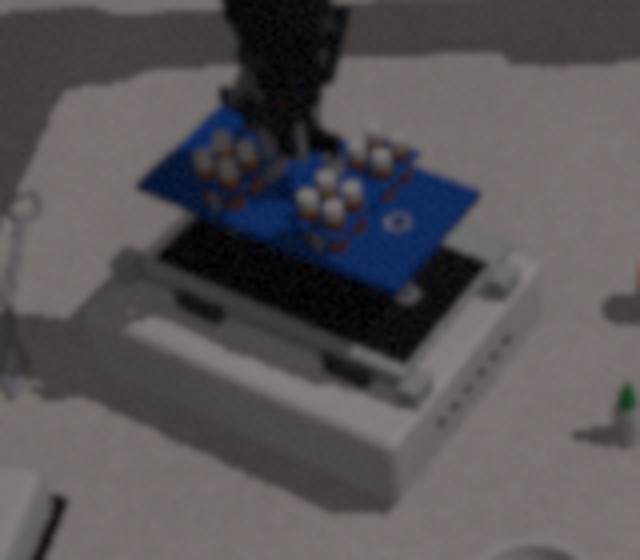

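The rack hangs level above the shaker, with one ring visible at crop (397,221). Next I measure the rack rectangle and that ring in the same cameras that saw the pins.

Run:
```python
import pickle
from h import *
ims=pickle.load(open("im1.pkl","rb"));zt=196.4
for n,box in(("scene",(135,110,240,180)),("top",(265,140,395,270))):
    im=ims[n];m=mask(im,lambda r,g,b:(b>r+40)&(b>g+20),box)
    c=cv2.convexHull(np.vstack([k for k in cv2.findContours(m.astype(np.uint8),0,2)[0] if cv2.contourArea(k)>30]))
    print(n,m.sum(),cv2.minAreaRect(pts(im,c[:,0],zt)[:,:2].astype(np.float32)))
im=ims["scene"];u,v=397/4+110-.5,221/4+100-.5
print("ring scene",pts(im,(u,v),zt))
y=np.radians(79.5);print("expected from TCP",np.array([567.4,-251.3])+82*np.array([np.cos(y),np.sin(y)]))
t=ims["top"]["pixels"];cv2.imwrite("pics/t1.png",cv2.resize(t[150:270,265:395,::-1],None,fx=5,fy=5,interpolation=cv2.INTER_CUBIC))
```

```text
scene 1083 ((573.0069580078125, -248.279052734375), (235.70953369140625, 122.10690307617188), 81.52400207519531)
top 1086 ((569.5795288085938, -233.29931640625), (204.57093811035156, 115.68183135986328), 78.10691833496094)
ring scene [[ 579.81713421 -171.55223934  196.4       ]]
expected from TCP [ 582.34331309 -170.67309758]
```

View pics/t1.png

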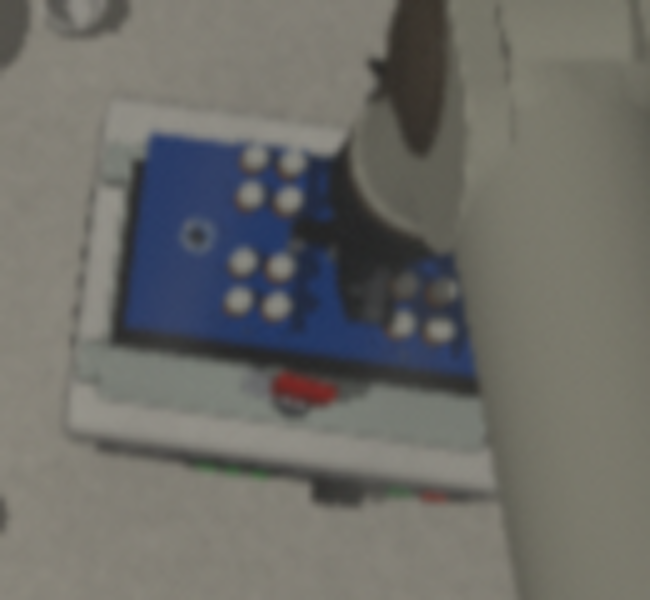

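The top view shows the near ring at crop (198,234), and the arm hides the other one.

Run:
```python
import pickle
from h import *
im=pickle.load(open("im1.pkl","rb"))["top"]
print("ring top",pts(im,(198/5+264.5,234/5+149.5),196.4))
# refined pin centroids, both cameras, bright blobs in the first pictures
i0=pickle.load(open("im0.pkl","rb"))
for n,L in(("top",[(300,201),(351,208)]),("scene",[(212,172),(170,155)])):
    g=i0[n]["pixels"].max(2).astype(float);R=[]
    for u,v in L:
        a=g[v-7:v+8,u-6:u+7];w=np.clip(a-np.median(a)-18,0,None)
        V,U=np.mgrid[v-7:v+8,u-6:u+7];c=((U*w).sum()/w.sum(),(V*w).sum()/w.sum());R.append(pts(i0[n],c,131)[0])
        print(n,c,R[-1].round(1))
    print("mid",(R[0]+R[1])/2)
```

```text
ring top [[ 585.42675045 -169.13731362  196.4       ]]
top (np.float64(299.89627659574467), np.float64(201.19148936170214)) [ 583.7 -164.1  131. ]
top (np.float64(351.25768321513004), np.float64(208.44917257683215)) [ 554.  -324.1  131. ]
mid [ 568.82232666 -244.09608938  131.        ]
scene (np.float64(211.77685950413223), np.float64(172.42621015348288)) [ 588. -164.  131.]
scene (np.float64(168.717277486911), np.float64(154.3455497382199)) [ 555.9 -326.9  131. ]
mid [ 571.90991483 -245.4062196   131.        ]
```

Emit:
servo_tool(rows=[[[0.0087, -0.0008, 0, 0, 0, 0, -1], [0, 0, 0.015, 0, 0, 0, -1], [0, 0, 0.015, 0, 0, 0, -1], [0, 0, 0.015, 0, 0, 0, -1], [0, 0, 0.01, 0, 0, 0, -1], [0, 0, 0, 0, 0, 0, -1], [0, 0, 0, 0, 0, 0, -1]]])

```text
time: 9.37
ee_pos: [567.4, -245.5, 190.4]
tool_rot: [-0.001, 0.769, 0.639, -0.0]
force: [0.3, 0.4, -5.0]
finger_gap: 0.128
grasp_force: 59.0
```

Emit:
servo_tool(rows=[[[0, 0, 0.002, 0, 0, 0, -1], [0, 0, 0.002, 0, 0, 0, -1], [0, 0, 0.002, 0, 0, 0, -1], [0, 0, 0.001, 0, 0, 0, -1], [0, 0, 0, 0, 0, 0, -1], [0, 0, 0, 0, 0, 0, -1]]])

```text
time: 9.87
ee_pos: [568.1, -245.5, 186.5]
tool_rot: [0.0, 0.769, 0.639, 0.0]
force: [0.5, 0.4, -3.7]
finger_gap: 0.125
grasp_force: 59.0
```

Emit:
servo_tool(rows=[[[0, 0, 0.001, 0, 0, 0, -1], [0, 0, 0.001, 0, 0, 0, -1], [0, 0, 0, 0, 0, 0, -1], [0, 0, 0, 0, 0, 0, -1]]])

```text
time: 10.2
ee_pos: [568.4, -246.0, 185.2]
tool_rot: [0.001, 0.77, 0.639, 0.0]
force: [0.4, -1.1, -2.7]
finger_gap: 0.126
grasp_force: 59.4
```

```bash
python3 -c "
from cell import bot
s=bot.sense();print(s['ee_pos'],s['force'],s['ft_torque'],s['tool_rot'])"
```

```text
[ 568.39715202 -246.00204713  185.19583691] [ 0.37879171 -1.12557656 -2.70276092] [-0.30596463 -0.10085426  0.01378366] [5.85005629e-04 7.69564177e-01 6.38569205e-01 6.94989968e-05]
```

Emit:
servo_tool(rows=[[[0, 0, 0.0015, 0, 0, 0, -1], [0, 0, 0.0015, 0, 0, 0, -1], [0, 0, 0, 0, 0, 0, -1], [0, 0, 0, 0, 0, 0, -1]]])

```text
time: 10.53
ee_pos: [568.3, -246.7, 182.5]
tool_rot: [0.001, 0.77, 0.638, -0.0]
force: [0.7, -4.8, -3.1]
finger_gap: 0.127
grasp_force: 59.2
```

```bash
python3 -c "
from cell import bot
for i in range(3):
    s=bot.sense();print(s['time'],s['ee_pos'].round(2),s['force'].round(2),s['ft_torque'].round(3),s['tool_rot'].round(4));bot.get_image('top')"
```

```text
10.5333 [ 568.26 -246.68  182.48] [ 0.69 -4.79 -3.12] [-1.085 -0.414  0.085] [ 7.000e-04  7.697e-01  6.384e-01 -1.000e-04]
10.5833 [ 568.24 -246.66  182.48] [ 1.44 -5.26 -3.47] [-1.193 -0.474  0.112] [ 7.000e-04  7.697e-01  6.384e-01 -1.000e-04]
10.6333 [ 568.24 -246.62  182.51] [ 1.71 -4.43 -4.36] [-1.261 -0.423  0.089] [ 7.000e-04  7.697e-01  6.384e-01 -1.000e-04]
```

Emit:
servo_tool(rows=[[[-0.0013, 0, 0, 0, 0, 0, -1], [-0.0013, 0, 0, 0, 0, 0, -1], [0, 0, 0, 0, 0, 0, -1], [0, 0, 0, 0, 0, 0, -1]]])

```text
time: 11.02
ee_pos: [567.9, -247.0, 182.5]
tool_rot: [-0.0, 0.769, 0.639, 0.0]
force: [2.7, -2.9, -4.7]
finger_gap: 0.133
grasp_force: 59.0
```

```bash
cat > s.py <<'E'
from cell import bot
s=bot.sense();print(s['time'],s['ee_pos'].round(2),s['force'].round(2),s['ft_torque'].round(3),s['tool_rot'].round(4))
E
python3 s.py
```

```text
11.0167 [ 567.9  -247.02  182.48] [ 2.74 -2.93 -4.66] [-0.619 -0.611  0.101] [-1.000e-04  7.693e-01  6.388e-01  3.000e-04]
```

Emit:
servo_tool(rows=[[[-0.0013, 0.0013, 0, 0, 0, 0, -1], [0, 0.0007, 0, 0, 0, 0, -1], [0, 0, 0, 0, 0, 0, -1], [0, 0, 0, 0, 0, 0, -1]]])

```text
time: 11.35
ee_pos: [568.5, -247.8, 182.1]
tool_rot: [-0.001, 0.769, 0.639, -0.0]
force: [0.5, 0.3, -4.7]
finger_gap: 0.129
grasp_force: 59.0
```

```bash
python3 s.py
```

```text
11.35 [ 568.47 -247.82  182.11] [ 0.46  0.33 -4.68] [-0.013 -0.06   0.001] [-9.000e-04  7.693e-01  6.389e-01 -2.000e-04]
```

Emit:
servo_tool(rows=[[[0, 0, 0.002, 0, 0, 0, -1], [0, 0, 0.002, 0, 0, 0, -1], [0, 0, 0.002, 0, 0, 0, -1], [0, 0, 0, 0, 0, 0, -1], [0, 0, 0, 0, 0, 0, -1]]])

```text
time: 11.77
ee_pos: [568.8, -248.6, 177.9]
tool_rot: [-0.0, 0.769, 0.639, -0.0]
force: [0.7, 0.4, -3.7]
finger_gap: 0.127
grasp_force: 59.0
```

```bash
python3 s.py
```

```text
11.7667 [ 568.83 -248.58  177.85] [ 0.74  0.44 -3.69] [ 0.025 -0.051 -0.013] [-2.000e-04  7.695e-01  6.387e-01 -1.000e-04]
```

Emit:
servo_tool(rows=[[[0, 0, 0.003, 0, 0, 0, -1], [0, 0, 0.003, 0, 0, 0, -1], [0, 0, 0.003, 0, 0, 0, -1], [0, 0, 0, 0, 0, 0, -1], [0, 0, 0, 0, 0, 0, -1]]])

```text
time: 12.18
ee_pos: [568.8, -248.6, 171.0]
tool_rot: [-0.0, 0.769, 0.639, -0.0]
force: [-0.3, -0.1, -5.1]
finger_gap: 0.123
grasp_force: 58.9
```

```bash
python3 s.py
```

```text
12.1833 [ 568.81 -248.6   171.01] [-0.3  -0.15 -5.13] [-0.016 -0.039  0.004] [-2.000e-04  7.695e-01  6.387e-01 -1.000e-04]
```

Emit:
servo_tool(rows=[[[0, 0, 0.003, 0, 0, 0, -1], [0, 0, 0.003, 0, 0, 0, -1], [0, 0, 0.002, 0, 0, 0, -1], [0, 0, 0.001, 0, 0, 0, -1], [0, 0, 0, 0, 0, 0, -1], [0, 0, 0, 0, 0, 0, -1]]])

```text
time: 12.68
ee_pos: [569.1, -248.7, 164.6]
tool_rot: [0.0, 0.769, 0.639, 0.0]
force: [-0.2, -0.4, -5.1]
finger_gap: 0.127
grasp_force: 59.1
```

```bash
python3 s.py
```

```text
12.6833 [ 569.08 -248.65  164.57] [-0.2  -0.43 -5.07] [-0.082 -0.062  0.002] [1.000e-04 7.695e-01 6.387e-01 1.000e-04]
```

Emit:
servo_tool(rows=[[[0, 0, 0.0013, 0, 0, 0, -1], [0, 0, 0.0007, 0, 0, 0, -1], [0, 0, 0, 0, 0, 0, -1], [0, 0, 0, 0, 0, 0, -1]]])

```text
time: 13.02
ee_pos: [569.2, -248.7, 164.3]
tool_rot: [0.0, 0.769, 0.639, -0.0]
force: [-4.2, 1.5, 4.4]
finger_gap: 0.129
grasp_force: 60.5
```

```bash
python3 s.py
```

```text
13.0167 [ 569.21 -248.71  164.34] [-4.24  1.47  4.36] [0.236 0.915 0.009] [ 5.000e-04  7.695e-01  6.387e-01 -1.000e-04]
```

Emit:
servo_tool(rows=[[[0, 0, 0, 0, 0, 0, 1], [0, 0, 0, 0, 0, 0, 1], [0, 0, 0, 0, 0, 0, 1], [0, 0, 0, 0, 0, 0, 1], [0, 0, 0, 0, 0, 0, 1], [0, 0, 0, 0, 0, 0, 1], [0, 0, -0.01, 0, 0, 0, 1], [0, 0, -0.02, 0, 0, 0, 1], [0, 0, -0.03, 0, 0, 0, 1], [0, 0, -0.03, 0, 0, 0, 1], [0, 0, -0.03, 0, 0, 0, 1], [0, 0, 0, 0, 0, 0, 1]]])

```text
time: 14.02
ee_pos: [572.2, -248.8, 259.8]
tool_rot: [0.004, 0.769, 0.639, 0.002]
force: [1.5, -0.5, 1.0]
finger_gap: 1.0
grasp_force: 0.0
```

```bash
python3 s.py
python3 - <<'E'
from cell import bot
from h import *
im=bot.get_image("scene");t=bot.get_image("top")
for n,i,box in(("scene",im,(130,110,250,225)),("top",t,(270,165,385,255))):
    m=mask(i,lambda r,g,b:(r>g+50)&(r>b+50),box)
    P=pts(i,px(m));P=P[(P[:,2]>130)&(P[:,0]<520)]
    if len(P)>3:print(n,"red",len(P),P.min(0),P.max(0),cv2.minAreaRect(P[:,:2].astype(np.float32)))
    m=mask(i,lambda r,g,b:(b>r+40)&(b>g+20),box);P=pts(i,px(m));P=P[P[:,2]>110];print("plate z",np.percentile(P[:,2],[5,50,95]),np.polyfit(P[:,1],P[:,2],1))
cv2.imwrite("pics/s2.png",cv2.resize(im["pixels"][100:240,110:270,::-1],None,fx=4,fy=4,interpolation=cv2.INTER_CUBIC))
E
```

```text
14.0167 [ 572.25 -248.84  259.78] [ 1.46 -0.47  0.96] [ 0.004 -0.081 -0.034] [0.004  0.7693 0.6388 0.0022]
scene red 33 [ 489.92137772 -244.82631208  151.03344554] [ 504.2020369  -215.85671067  176.46003557] ((497.66058349609375, -230.512451171875), (31.776697158813477, 8.649859428405762), 74.06914520263672)
plate z [126.2169975  130.20244954 152.65147522] [  0.25204989 191.92331077]
top red 32 [ 486.93945754 -246.52802796  164.42950699] [ 500.49257562 -217.215181    174.31850046] ((492.95062255859375, -231.4754638671875), (30.539405822753906, 7.746155738830566), 71.13736724853516)
plate z [124.03503256 128.36953248 151.20446661] [  0.23878432 187.72121996]
```

View pics/s2.png

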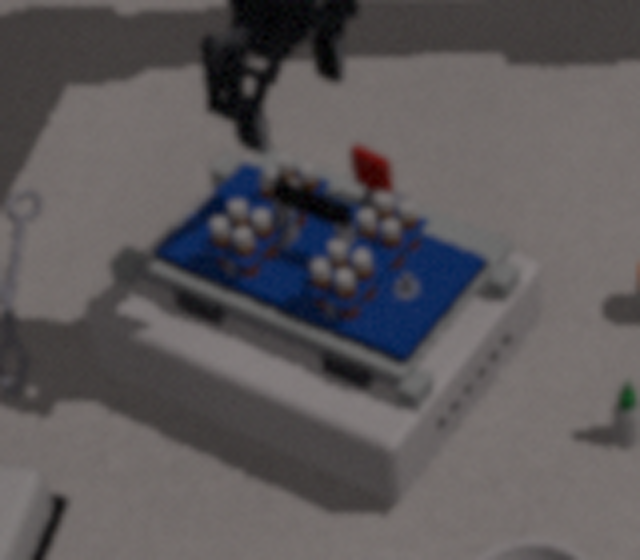

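The rack lies flat in the carriage, with the plate top at about 128–130 mm as expected. The red wing is at crop (370,168), still open.

Emit:
servo_tool(rows=[[[0.0025, -0.0345, 0, 0, 0, 0.01, 1], [0, -0.0345, 0, 0, 0, 0.01, 1], [0, -0.0345, 0, 0, 0, 0, 1], [0, 0, 0, 0, 0, 0, 1], [0, 0, 0, 0, 0, 0, 1], [0, 0, 0, 0, 0, 0, 1]]])

```text
time: 14.62
ee_pos: [493.8, -230.6, 253.1]
tool_rot: [0.0, 0.789, 0.614, 0.0]
force: [0.3, -1.7, 0.5]
finger_gap: 0.997
grasp_force: 0.0
```

Emit:
servo_tool(rows=[[[-0.0025, 0, 0, 0, 0, 0, 0], [0, 0, 0.02, 0, 0, 0, 0], [0, 0, 0.03, 0, 0, 0, 0], [0, 0, 0.03, 0, 0, 0, 0], [0, 0, 0.03, 0, 0, 0, 0], [0, 0, 0.03, 0, 0, 0, 0], [0, 0, 0.01, 0, 0, 0, 0], [0, 0, 0, 0, 0, 0, 0], [0, 0, 0, 0, 0, 0, 0]]])

```text
time: 15.37
ee_pos: [493.9, -231.7, 140.8]
tool_rot: [-0.0, 0.789, 0.614, 0.0]
force: [0.2, 0.2, 0.6]
finger_gap: 0.503
grasp_force: 0.0
```

Emit:
servo_tool(rows=[[[0, 0, 0, 0, 0, 0, -1], [0, 0, 0, 0, 0, 0, -1], [0, 0, 0, 0, 0, 0, -1], [0, 0, 0, 0, 0, 0, -1], [0, 0, 0, 0, 0, 0, -1], [0, 0, 0, 0, 0, 0, -1]]])

```text
time: 15.87
ee_pos: [492.7, -232.1, 142.0]
tool_rot: [0.0, 0.789, 0.614, -0.001]
force: [-3.9, 2.1, 6.7]
finger_gap: 0.108
grasp_force: 59.0
```

Emit:
servo_tool(rows=[[[0, -0.0016, -0.001, 0, 0, 0, -1], [0, 0, 0, 0, 0, 0.03, -1], [0, 0, 0, 0, 0, 0.03, -1], [0, 0, 0, 0, 0, 0.03, -1], [0, 0, 0, 0, 0, 0.03, -1], [0, 0, 0, 0, 0, 0, -1]]])

```text
time: 16.37
ee_pos: [493.5, -232.4, 142.1]
tool_rot: [0.002, 0.891, 0.454, 0.001]
force: [4.7, -2.1, -4.5]
finger_gap: 0.108
grasp_force: 59.0
```

```bash
python3 s.py
```

```text
16.3667 [ 493.46 -232.44  142.09] [ 4.69 -2.09 -4.49] [-0.482 -0.85  -0.079] [0.0015 0.891  0.4539 0.0012]
```

Emit:
servo_tool(rows=[[[0.0003, 0.0014, 0.0007, 0, 0, 0.03, -1], [0, 0, 0, 0, 0, 0.03, -1], [0, 0, 0, 0, 0, 0.03, -1], [0, 0, 0, 0, 0, 0.03, -1], [0, 0, 0, 0, 0, 0.03, -1], [0, 0, 0, 0, 0, 0.03, -1], [0, 0, 0, 0, 0, 0.03, -1], [0, 0, 0, 0, 0, 0.03, -1], [0, 0, 0, 0, 0, 0.03, -1], [0, 0, 0, 0, 0, 0, -1], [0, 0, 0, 0, 0, 0, -1]]])

```text
time: 17.28
ee_pos: [494.5, -234.3, 142.1]
tool_rot: [0.002, 0.999, 0.05, 0.002]
force: [3.2, -4.9, -1.7]
finger_gap: 0.105
grasp_force: 59.5
```

```bash
python3 s.py
```

```text
17.2833 [ 494.53 -234.3   142.06] [ 3.22 -4.87 -1.67] [-0.993 -0.682 -0.101] [0.0018 0.9988 0.0496 0.0018]
```

Emit:
servo_tool(rows=[[[0.001, 0.0016, 0, 0, 0, 0.025, -1], [0, 0, 0, 0, 0, 0.025, -1], [0, 0, 0, 0, 0, 0.025, -1], [0, 0, 0, 0, 0, 0.016, -1], [0, 0, 0, 0, 0, 0, -1], [0, 0, 0, 0, 0, 0, -1]]])

```text
time: 17.78
ee_pos: [494.6, -235.0, 142.0]
tool_rot: [0.001, 0.996, -0.092, 0.001]
force: [1.1, -5.4, 3.8]
finger_gap: 0.106
grasp_force: 60.3
```

```bash
python3 s.py
```

```text
17.7833 [ 494.55 -235.04  141.99] [ 1.09 -5.4   3.81] [-1.069 -0.013  0.194] [ 0.0013  0.9957 -0.0925  0.0011]
```

Emit:
servo_tool(rows=[[[0, 0.0012, 0, 0, 0, 0.008, -1], [0, 0, 0, 0, 0, 0.008, -1], [0, 0, 0, 0, 0, 0, -1], [0, 0, 0, 0, 0, 0, -1]]])

```text
time: 18.12
ee_pos: [494.6, -235.1, 142.0]
tool_rot: [0.001, 0.993, -0.116, 0.001]
force: [-0.3, -4.9, 6.4]
finger_gap: 0.105
grasp_force: 69.3
```

```bash
python3 s.py
```

```text
18.1167 [ 494.55 -235.1   142.03] [-0.27 -4.93  6.42] [-0.89   0.044  1.414] [ 0.0013  0.9932 -0.1164  0.0011]
```

Emit:
servo_tool(rows=[[[0, 0, 0, 0, 0, -0.012, -1], [0, 0, 0, 0, 0, 0, 0.3], [0, 0, 0, 0, 0, 0, 0.3], [0, 0, 0, 0, 0, 0, 0.3], [0, 0, 0, 0, 0, 0, 0.3], [0, 0, 0, 0, 0, 0, 0.3], [0, 0, -0.01, 0, 0, 0, 0.3], [0, 0, -0.03, 0, 0, 0, 0.3], [0, 0, -0.03, 0, 0, 0, 0.3], [0, 0, -0.03, 0, 0, 0, 0.3], [0, 0, -0.03, 0, 0, 0, 0.3], [0, 0, -0.03, 0, 0, 0, 0.3], [0, -0.03, 0, 0, 0, 0, 0.3], [0, -0.03, 0, 0, 0, 0, 0.3], [0, -0.03, 0, 0, 0, 0, 0.3], [0, -0.03, 0, 0, 0, 0, 0.3], [0, -0.03, 0, 0, 0, 0, 0.3], [0, -0.03, 0, 0, 0, 0, 0.3], [0, 0, 0, 0, 0, 0, 0.3], [0, 0, 0, 0, 0, 0, 0.3]]])

```text
time: 19.78
ee_pos: [520.8, -100.1, 261.4]
tool_rot: [-0.0, 0.995, -0.099, 0.0]
force: [-0.6, -0.9, 1.3]
finger_gap: 0.643
grasp_force: 0.0
```

```bash
python3 s.py
python3 - <<'E'
from cell import bot
from h import *
im=bot.get_image("scene");t=bot.get_image("top")
for n,i,box in(("scene",im,(130,110,250,225)),("top",t,(270,165,385,255))):
    m=mask(i,lambda r,g,b:(r>g+50)&(r>b+50),box)
    P=pts(i,px(m));P=P[(P[:,2]>130)&(P[:,0]<530)]
    if len(P)>3:print(n,"red",len(P),P.min(0),P.max(0),cv2.minAreaRect(P[:,:2].astype(np.float32)))
a=cv2.resize(im["pixels"][110:230,130:250,::-1],(400,400),interpolation=cv2.INTER_CUBIC)
b=cv2.resize(t["pixels"][155:260,270:390,::-1],(400,400),interpolation=cv2.INTER_CUBIC)
cv2.imwrite("pics/f.png",np.hstack([a,b]))
E
```

```text
19.7833 [ 520.84 -100.06  261.4 ] [-0.64 -0.93  1.29] [ 0.007  0.009 -0.032] [-1.000e-04  9.951e-01 -9.850e-02  3.000e-04]
scene red 51 [ 479.16956313 -235.92169172  139.79605946] [ 508.30158782 -227.35834788  174.95456927] ((493.6912841796875, -231.4877166748047), (7.645103454589844, 29.28662872314453), 86.70225524902344)
```

View pics/f.png

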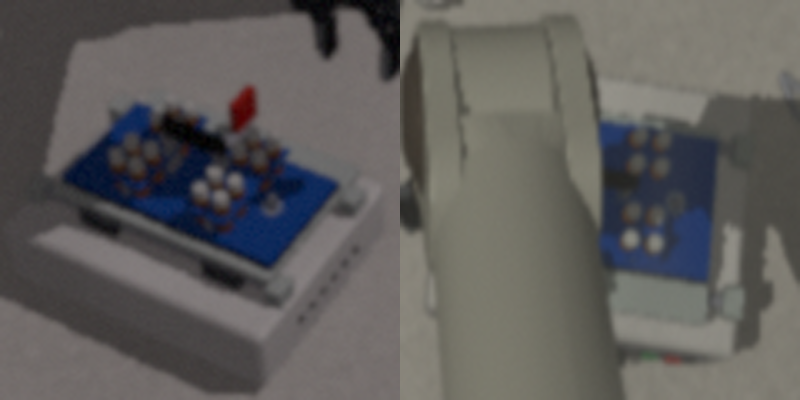

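The scene crop (left) shows the wing turned across the front edge at (243,108), but the arm hides it in the top view. I'll move the arm aside and check its angle there.

Emit:
servo_tool(rows=[[[0, -0.03, 0, 0, 0, 0, 0.3], [0, -0.04, 0, 0, 0, 0, 0.3], [0, -0.04, 0, 0, 0, 0, 0.3], [0, -0.04, 0, 0, 0, 0, 0.3], [0, -0.04, 0, 0, 0, 0, 0.3], [0, -0.04, 0, 0, 0, 0, 0.3], [0, -0.04, 0, 0, 0, 0, 0.3], [0, -0.03, 0, 0, 0, 0, 0.3], [0, 0, 0, 0, 0, 0, 0.3], [0, 0, 0, 0, 0, 0, 0.3]]])

```text
time: 20.72
ee_pos: [565.6, 118.9, 260.6]
tool_rot: [0.0, 0.995, -0.1, -0.0]
force: [-0.3, 0.6, -0.9]
finger_gap: 0.653
grasp_force: 0.0
```

```bash
python3 s.py
python3 - <<'E'
from cell import bot
from h import *
t=bot.get_image("top")
box=(270,165,385,255)
m=mask(t,lambda r,g,b:(r>g+40)&(r>b+40),box)
m[:, :]=m; U=px(m);Z=pts(t,U);k=(Z[:,2]>160)&(Z[:,0]<530);P=pts(t,U[k],171)
print(len(P),P.min(0),P.max(0),cv2.minAreaRect(P[:,:2].astype(np.float32)))
w,v=np.linalg.eigh(np.cov(P[:,:2].T));print(np.degrees(np.arctan2(v[1,1],v[0,1])))
m=mask(t,lambda r,g,b:(b>r+40)&(b>g+20),box)
c=max(cv2.findContours(m.astype(np.uint8),0,2)[0],key=cv2.contourArea)
print("plate",cv2.minAreaRect(pts(t,c[:,0],128)[:,:2].astype(np.float32)))
cv2.imwrite("pics/f2.png",cv2.resize(t["pixels"][165:255,270:385,::-1],None,fx=6,fy=6,interpolation=cv2.INTER_CUBIC))
E
```

```text
20.7167 [565.56 118.85 260.62] [-0.26  0.58 -0.88] [-0.093  0.04   0.011] [ 0.00e+00  9.95e-01 -9.98e-02 -2.00e-04]
27 [ 475.77373869 -234.83172291  171.        ] [ 499.88189618 -224.88638902  171.        ] ((487.6549377441406, -230.31936645507812), (9.011833190917969, 24.295238494873047), 85.55912017822266)
175.38829582696619
plate ((557.1829833984375, -181.3438262939453), (109.34490966796875, 66.2341079711914), 78.50397491455078)
```

View pics/f2.png

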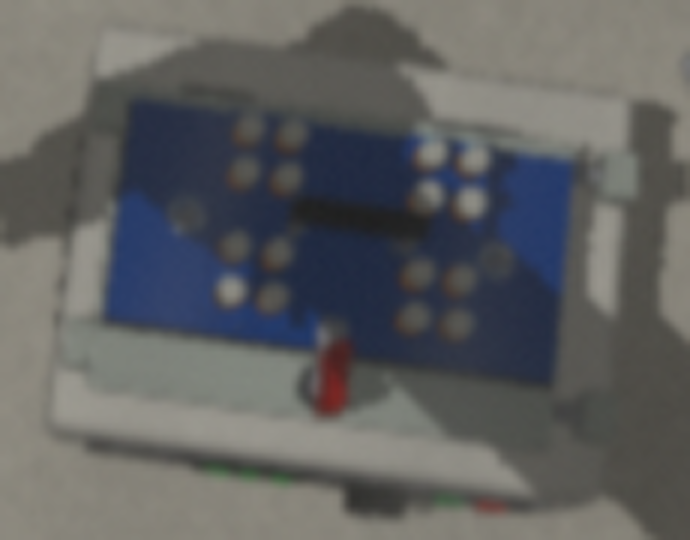

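The top view shows the wing at (333,378) and the nose at (330,330), square across the rack's front edge. The rack lies level, with all vials standing. Handing it in.

```bash
python3 -c "
from cell import bot
print(bot.job_done())"
```

```text
the job is handed in; nothing more can be done
None
```

The job is handed in at about 21 s: the rack sits flat and fully home on both pins, and the clamp is turned to its stop with its nose over the rack's front edge; I disturbed nothing else that I could see, and the judge's verdict was not shown.

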